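# Hold the loupe in focus over the copper electrode disc

### The job

Take the loupe from its white rest by its black handle with a light grip (about 30 N; more than 60 N cracks the handle) and without fingering the lens or its rim. Hold it level over the bare copper specimen disc, the lens centred on the disc and at the focal height shown by the height gauge: the middle of the lens rim level with the tip of the gauge's red scriber. Finish while still holding it there, steady and in the fingers alone; do not touch the specimens or the height gauge, and leave everything else where it is.

Things in the scene. Friction and masses are not known exactly. Their poses are not given: they have to be found in the camera images.
- handle (a point): centre of the grip on the loupe's straight, flat-sided black plastic handle, 16 mm wide (y), 18 mm high (z), running from 65 mm behind this point to 35 mm ahead. x points to the lens, z up when level. On the rest this point is 48 mm above the table, the handle clear for 40 mm either side of it. Loupe about 95 g (varies by a third), balance point 35 mm ahead; 20 to 40 N of grip holds it well
- lens (a point): centre of the lens, 80 mm ahead (x) of the handle point and at the same height. The round bright metal rim is 62 mm across and 10 mm thick (5 mm above and below this point); z is the lens axis. Lens and rim are not to be touched by the fingers
- rest: white loupe rest, fixed, left or right of the plate; origin on the table under the handle point, x to the lens. Base 8 mm high, 84 mm wide, from 85 mm behind to 120 mm ahead. A saddle 55 mm behind (16 mm thick, cheeks 49 mm high) carries the handle's tail, two posts 80 mm ahead with outer lips 48 mm high carry the rim; 2 mm play sideways; the loupe lifts straight up
- plate: dark granite surface plate, fixed, 300 x 300 mm and 50 mm high; origin under its centre on the table
- scriber_tip (a point): tip of the red scriber (8 mm wide, 4 mm thick strip) of the height gauge on the rear part of the plate; its height is the focal height for the lens centre, 70 to 120 mm over the plate. x points from the tip to the gauge's column
- gauge: black digital height gauge, fixed on the plate; origin under its base on the plate. Base 75 x 95 mm, steel column 268 mm high, the black slider with the scriber stays where it has been set; the scriber reaches 80 mm from the origin towards -x
- copper_disc_top (a point): middle of the upper face of the bare copper specimen disc: orange-brown, 30 mm across, in a loose round white dish 50 mm across and 9 mm high on the front part of the plate; this point is 8 mm above the plate
- black_disc_top (a point): the same for the black coated disc in a like dish; not the one to look at
- silver_disc_top (a point): the same for the silver-grey aluminium disc in a like dish; not the one to look at
- tray: blue plastic tray with four compartments, 160 x 120 mm, 45 mm high, loose, on the other side of the plate from the rest; origin under its centre
- bottle: amber bottle with black cap, 56 mm across, 110 mm high, loose; origin under its centre
- weight: brass calibration weight with a knob, 38 mm across, 65 mm high, loose; origin under its centre
- tweezers: steel tweezers with black tips lying on the table, 130 mm long, 8 mm high, loose; origin under the middle, x to the tips
Not all that is in view belongs to the job. Leave any pink or yellow look-alike of the part that bears copper_disc_top alone.

How it is judged:
By the outcome, as a careful person would: the job done as asked, in the order asked, and still so for the second after the job is handed in, while the arm keeps its last pose, push and grip.
It also fails if it takes over 38 s, if anything falls off the work surface, if the arm or the gripper's body presses on something with over 40 N, if the wrist force passes 120 N, or if a joint passes its speed limit or range.

### The arm

A 6-joint arm with a two-finger parallel gripper is mounted at the origin on the work surface. World frame = base frame: x ahead of the robot, y to its left, z up, the work surface at z = 0. Lengths are in m, angles in rad, forces in N, time in s.
With the tool pointing down it reaches from about 0.375 to 0.75 m from the base axis. Payload 9 kg.
Tool frame: the origin (TCP) lies on the front face of the gripper's body, between the roots of the fingers; the fingertips stand 73 mm ahead of it and the grasp point (between the pads) lies 54 mm ahead of it; z points along the fingers, y is the direction in which the jaws open and shut (so a half turn about z gives the same grasp; the last joint's range is limited). The gripper opens to 85 mm and grips with 20 to 120 N. Pads are 22 mm wide; open, the fingers measure 114 mm over their backs; the gripper's body (76 mm by 85 mm) begins 54 mm behind the grasp point. The pads swing forward as they close: fully open they stand 13 mm farther back than shut.
Start: joints at [0.959, 0.104, 0.097, 1.564, 0, 1.353], TCP at [0.23, 0.554, 0.304] pointing down, gripper open.
Joint ranges: [-2.99, 2.99], [-0.84, 1.86], [-1.1, 1.16], [-1.84, 2.11], [-1.51, 1.56], [-3.14, 3.14]. Speed limits (rad/s): [2.22, 2.22, 2.57, 3.14, 3.14, 3.14].

### API

Orientations are given as [roll, pitch, yaw] about the fixed x, y, z axes, in that order (R = Rz(yaw) Ry(pitch) Rx(roll)).
In Python, from plant import env gives the robot as it stands. The module is installed in compiled form; this text tells all that it offers.
- The arm moves only by the tool drive_tool, never from a script. Its argument "deltas" is a list that holds one entry, the list of rows, each a list of 5 numbers: the opening, from 0 (shut) to 1 (fully open), then the shift along the world's x, y, z in units of 50 mm (1.0 is 50 mm), then the turn about the world's z in units of 5 degrees (1.0 is 5 degrees). In form: [[[hand, tx, ty, tz, twist], ...]]. A call has 1 to 12 rows; each row shifts and turns the pose as measured when the row begins; what a row does not reach is not made up. A row lasts 1/10 s, in which the tool goes at most 50 mm and 8.59 degrees, less where a joint would pass 70% of its speed; a pose out of reach is approached as far as the arm can. A call is refused whole if a number of a shift passes 1 or a number of a turn 1, either way. A call with a gripper value outside its range is refused whole. The fingers move at their own pace and stop on an object; the grip force is fixed at half the most. Time passes only in rows, so rows that do not move let the fingers close. It gives the time, the measured TCP pose, the force and the opening at its end, in the units of the state.
- env.get_state(): the state, without advancing time (a new reading comes with each control period).
- env.snapshot(name): name is "side" or "top"; returns the picture (480x640x3 uint8, blue, green, red); there is no depth.
- env.camera_params(name): a dict with "fov_y" (degrees; the focal length in pixels is half the picture's height over the tangent of half this angle, whatever the lens; pixels are square), "cx", "cy" (the principal point, pixels), "distortion" ([k1, k2, p1, p2, k3] as OpenCV has them; the pictures are not rectified), "rvec" (rotation vector, rad) and "tvec" (3), from world to camera coordinates, as OpenCV has them. Camera axes: x right, y down, z forward; pixel columns grow to the right and rows downward; lengths in m; the calibration is good to about 2 mm. A picture is of the moment at which its call begins. camera_params takes no time and is no camera call.
- env.sign_off(): hands the job in, once; it reports no verdict.
The state is a dict: "clock": time; "joint_pos": joint angles; "joint_vel": joint speeds; "effort": joint torques, N m; "ee_pos": TCP position; "eef_rot": TCP orientation; "wrist_force": force on the tool from outside, world axes, zero at the start; "moment": the same for the moment, N m; "width": finger opening in m.
Only numpy, scipy, OpenCV 4.12 (cv2) and the standard library are available. Lean on these libraries where they do the work, as an engineer would, in place of code of your own. Each camera call takes 0.05 s, during which the arm holds its last target. There are 200 camera calls.

## Working session

There is one attempt and no reset: what is moved stays moved. The work goes in short steps, Python scripts to look and compute and a tool call to move; the robot and the scene stay as the last step left them, time stands still between calls to the robot, and variables do not carry over. Pictures are saved under pics/ and viewed, about 8 in all and at most 12, crops included, and the job is handed in when it is done.

Besides the shell and the picture viewer there is one more tool, called by a JSON object that holds its "name" and its "arguments". drive_tool: Moves the arm, as the interface text tells. Its arguments: {"type":"object","properties":{"deltas":{"type":"array","items":{"type":"array","items":{"type":"array","items":{"type":"number"}}}}},"required":["deltas"]}

```bash
mkdir -p pics; ls; python3 - <<'E'
from plant import env
import cv2
for n in("side","top"):
    cv2.imwrite(f"pics/{n}0.png",env.snapshot(n)); print(n,env.camera_params(n))
print(env.get_state())
E
```

```text
pics
side {'fov_y': 54.51360274020918, 'cx': 322.35089483433626, 'cy': 239.1883025097584, 'distortion': array([0.00173075, 0.        , 0.        , 0.        , 0.        ]), 'rvec': array([ 0.10613003, -2.71285964,  1.4575866 ]), 'tvec': array([0.58823228, 0.09862331, 1.07977363])}
top {'fov_y': 55.933051727869824, 'cx': 323.59687837547625, 'cy': 240.36271244517948, 'distortion': array([0.00544206, 0.        , 0.        , 0.        , 0.        ]), 'rvec': array([ 2.162394  , -2.2170346 ,  0.13119721]), 'tvec': array([-0.0059846 ,  0.58990543,  0.89547168])}
{'clock': 0.1, 'joint_pos': array([ 9.59300953e-01,  1.04628350e-01,  9.65892847e-02,  1.56392727e+00,
       -2.64832188e-06,  1.35308694e+00]), 'joint_vel': array([ 0.00189782, -0.00035701,  0.00194993,  0.00135483,  0.00053241,
        0.00012541]), 'effort': array([ 5.93195844e-03, -5.58208179e+01,  5.04720855e+01,  1.30314348e-02,
       -2.99265812e-04, -1.61497746e-05]), 'ee_pos': array([0.23008588, 0.55390292, 0.30322988]), 'eef_rot': array([-3.14044969e+00, -2.50128271e-04,  2.74780652e+00]), 'wrist_force': array([-0.05098708,  1.17365792, -0.93282493]), 'moment': array([ 0.00562592, -0.05105672,  0.00180523]), 'width': 0.08558511171480558}
```

View pics/top0.png

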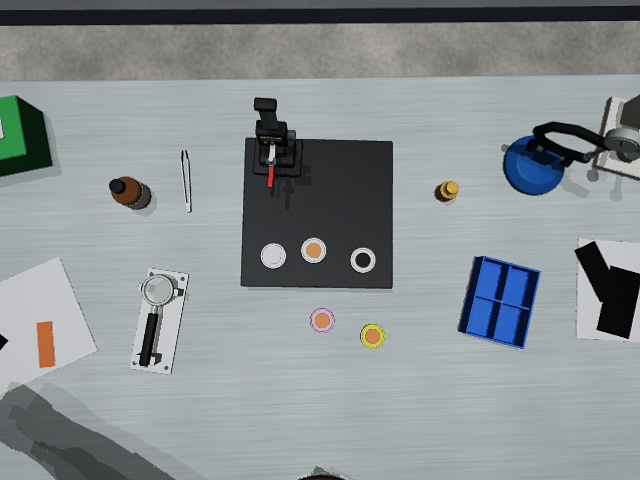

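View pics/side0.png

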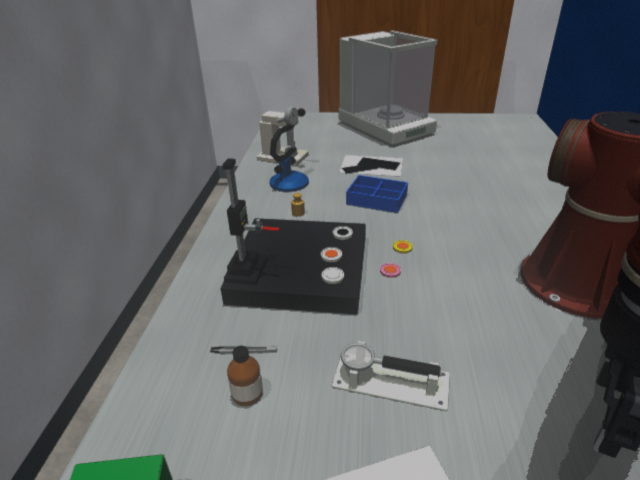

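The top view shows the loupe on its rest, with the lens at about (158,290) and the handle running to (146,364). The copper disc is at (314,250) and the scriber tip at (270,186). In the side view the lens is at (358,357), the disc at (331,255) and the tip at (279,229). I'll zoom in on all of these in one composite.

```bash
python3 - <<'E'
import cv2,numpy as np
t=cv2.imread("pics/top0.png");s=cv2.imread("pics/side0.png")
def c(im,x,y,w,h,k):
    o=cv2.resize(im[y:y+h,x:x+w],None,fx=k,fy=k,interpolation=cv2.INTER_CUBIC)
    for i in range(0,w,10):
        cv2.line(o,(i*k,0),(i*k,6 if i%50 else 14),(0,255,0),1); 
        if i%20==0: cv2.putText(o,str(x+i),(i*k,22),0,.35,(0,0,255),1)
    for i in range(0,h,10):
        cv2.line(o,(0,i*k),(6,i*k),(0,255,0),1)
        if i%20==0: cv2.putText(o,str(y+i),(8,i*k+4),0,.35,(0,0,255),1)
    return o
a=c(t,120,260,80,120,5)
b=c(s,325,335,130,75,3); d=c(t,250,170,80,60,5);e=c(s,225,210,130,60,3)
W=np.zeros((600,800,3),np.uint8)
W[:600,:400]=a
W[0:225,400:790]=b
W[228:408,400:790]=e
x=cv2.resize(c(t,250,165,80,38,5),None,fx=1,fy=1); W[410:600,400:800]=x
cv2.imwrite("pics/comp.png",W)
E
```

```text
(no output)
```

View pics/comp.png

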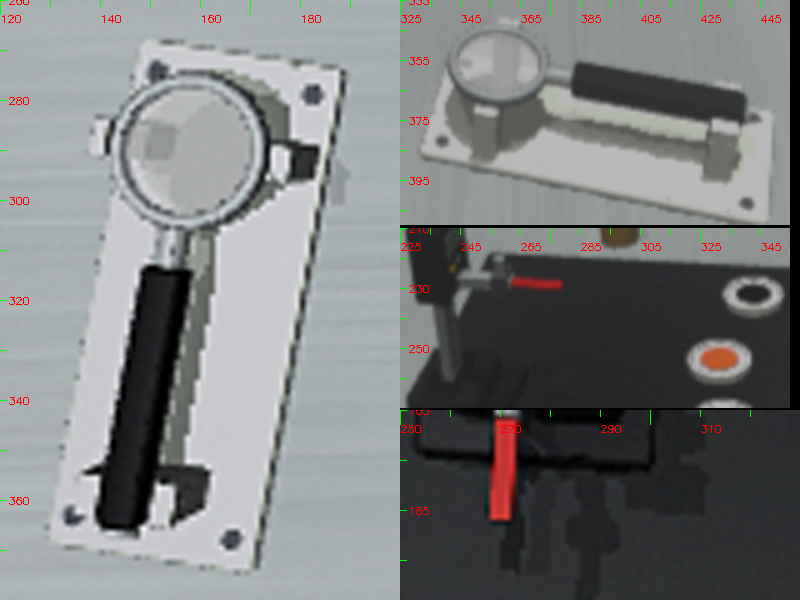

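The composite gives the lens ellipse centre at top (158.5,290.2) and side (357.7,356.3). The tip is at top (270,187) and side (278.7,229). The handle runs from (153,314) to (144,365) in the top view.

```bash
cat > h.py <<'E'
import cv2,numpy as np
from plant import env
def cam(n):
    p=env.camera_params(n);f=240/np.tan(np.radians(p["fov_y"])/2)
    K=np.array([[f,0,p["cx"]],[0,f,p["cy"]],[0,0,1.]]);R=cv2.Rodrigues(p["rvec"])[0]
    return K,p["distortion"],R,np.asarray(p["tvec"]).reshape(3,1)
C={n:cam(n) for n in("top","side")}
def und(n,uv):
    K,d,R,t=C[n];return cv2.undistortPoints(np.array([[uv]],float),K,d).reshape(2,1)
def tri(a,b):
    P=[np.hstack(C[n][2:]) for n in("top","side")]
    X=cv2.triangulatePoints(P[0],P[1],und("top",a),und("side",b))[:,0];X=X[:3]/X[3]
    return X,[proj(n,X)-np.array(q) for n,q in(("top",a),("side",b))]
def proj(n,X):
    K,d,R,t=C[n];return cv2.projectPoints(np.array([X],float),R,t,K,d)[0][0,0]
def ray(n,uv,z):
    K,d,R,t=C[n];o=(-R.T@t)[:,0];v=(R.T@np.append(und(n,uv)[:,0],1));return o+v*(z-o[2])/v[2]
def blob(im,lo,hi,box):
    x0,y0,x1,y1=box;m=cv2.inRange(cv2.cvtColor(im[y0:y1,x0:x1],cv2.COLOR_BGR2HSV),lo,hi)
    ys,xs=np.nonzero(m);return np.c_[xs+x0,ys+y0]
E
python3 - <<'E'
from h import *
np.set_printoptions(precision=4,suppress=True)
t=cv2.imread("pics/top0.png");s=cv2.imread("pics/side0.png")
dt=blob(t,(3,90,90),(22,255,255),(300,236,330,264)).mean(0);ds=blob(s,(3,90,90),(22,255,255),(315,245,347,266)).mean(0)
print("disc",dt,ds,*tri(dt,ds),ray("top",dt,.058),ray("side",ds,.058))
rt=blob(t,(0,120,60),(8,255,255),(255,150,285,200));rs=blob(s,(0,120,60),(8,255,255),(250,215,300,240))
print(rt.min(0),rt.max(0),rt[rt[:,1]==rt[:,1].max()].mean(0),rs.min(0),rs.max(0),rs[rs[:,0]==rs[:,0].max()].mean(0),rs[rs[:,0]>rs[:,0].max()-4])
print("tip",*tri((269.7,186.9),(279,229)))
rb=rt[rt[:,1]==rt[:,1].min()].mean(0);sb=rs[rs[:,0]==rs[:,0].min()].mean(0);print("root",rb,sb,*tri(rb,sb))
print("lens",*tri((158.5,290.2),(357.7,356.3)))
for q in((158.5,290.2),):print(ray("top",q,.048))
print(ray("side",(357.7,356.3),.048))
print("front",ray("top",(153.2,313.6),.057),"tail",ray("top",(144.2,365),.057))
m=t[262:380,120:195].max(2)<70;
for y in range(316,350,6):
    x=np.nonzero(t[y,130:165].max(1)<55)[0]+130;print(y,x.min(),x.max(),ray("top",(x.mean(),y),.057))
E
```

```text
disc [313.1657 249.8686] [330.9167 253.0139] [0.5688 0.0013 0.0582] [array([-0.0098, -0.1726]), array([0.144 , 0.0103])] [0.5685 0.0013 0.058 ] [0.5692 0.0011 0.058 ]
[268 166] [273 186] [269.5 186. ] [262 226] [278 230] [278.  228.5] [[275 227]
 [276 227]
 [277 227]
 [278 227]
 [275 228]
 [276 228]
 [277 228]
 [278 228]
 [275 229]
 [276 229]
 [277 229]
 [278 229]
 [277 230]
 [278 230]]
tip [0.6724 0.075  0.1676] [array([0.0029, 0.0314]), array([-0.0257, -0.0044])]
root [270. 166.] [262.  227.5] [0.709  0.0738 0.1692] [array([0.0056, 0.0527]), array([-0.043 , -0.0088])]
lens [0.4979 0.3052 0.0463] [array([-0.005 , -0.1346]), array([0.1455, 0.0029])]
[0.4977 0.3046 0.048 ]
[0.4982 0.3068 0.048 ]
front [0.4534 0.3114 0.057 ] tail [0.3571 0.3275 0.057 ]
316 148 157 [0.4488 0.3127 0.057 ]
322 147 156 [0.4375 0.3145 0.057 ]
328 146 155 [0.4262 0.3163 0.057 ]
334 145 154 [0.4149 0.3181 0.057 ]
340 143 153 [0.4037 0.3208 0.057 ]
346 142 152 [0.3925 0.3226 0.057 ]
```

The measurements agree with each other:

| Item | Position or value |
|---|---|
| Disc top height | 0.058 m |
| Handle point | about (0.419, 0.318) |
| Handle yaw | about −9.3° |
| Focal height | about 0.168 m |

Next I move above the handle.

{"name": "drive_tool", "arguments": {"deltas": [[[1,0.47,-0.59,-0.15,0.33],[1,0.47,-0.59,-0.15,0.33],[1,0.47,-0.59,-0.15,0.33],[1,0.47,-0.59,-0.15,0.33],[1,0.47,-0.59,-0.15,0.33],[1,0.47,-0.59,-0.15,0.33],[1,0.47,-0.59,-0.15,0.33],[1,0.47,-0.59,-0.15,0.33],[1,0,0,0,0],[1,0,0,0,0]]]}}

```text
clock: 1.1
ee_pos: [0.4214, 0.3076, 0.2367]
eef_rot: [-3.137, -0.005, 2.99]
wrist_force: [-0.5, 0.1, 0.1]
width: 0.0854
```

{"name": "drive_tool", "arguments": {"deltas": [[[1,-0.05,0.22,0,-0.1],[1,0,0,0,0],[1,0,0,-0.5,0],[1,0,0,-0.5,0],[1,0,0,-0.5,0],[1,0,0,0,0],[1,0,0,0,0]]]}}

```text
clock: 1.8
ee_pos: [0.416, 0.3226, 0.1618]
eef_rot: [-3.138, -0.003, 2.989]
wrist_force: [0.8, 0.9, 1.1]
width: 0.0855
```

```bash
cat > pic.py <<'E'
from h import *
import sys
def c(im,x,y,w,h,k):
    o=cv2.resize(im[y:y+h,x:x+w],None,fx=k,fy=k,interpolation=cv2.INTER_CUBIC)
    for i in range(0,w,20): cv2.putText(o,str(x+i),(i*k,10),0,.35,(0,0,255),1);cv2.line(o,(i*k,0),(i*k,5),(0,255,0))
    for i in range(20,h,20): cv2.putText(o,str(y+i),(6,i*k+4),0,.35,(0,0,255),1);cv2.line(o,(0,i*k),(5,i*k),(0,255,0))
    return o
def comp(name,bt,bs,k):  # boxes x,y,w,h
    t,s=env.snapshot("top"),env.snapshot("side")
    cv2.imwrite(f"pics/{name}_t.png",t);cv2.imwrite(f"pics/{name}_s.png",s)
    a,b=c(t,*bt,k),c(s,*bs,k);W=np.zeros((max(a.shape[0],b.shape[0]),a.shape[1]+b.shape[1],3),np.uint8)
    W[:a.shape[0],:a.shape[1]]=a;W[:b.shape[0],a.shape[1]:]=b;cv2.imwrite(f"pics/{name}.png",W)
    st=env.get_state();print(W.shape,st["clock"],st["ee_pos"],st["eef_rot"],st["wrist_force"],st["moment"],st["width"])
E
python3 -c "
from pic import *
comp('pre',(100,255,100,130),(320,290,100,130),4)"
```

```text
(520, 800, 3) 1.9 [0.41632433 0.3226054  0.16218455] [-3.13884093e+00 -2.61561098e-03  2.98817665e+00] [-0.59003109 -0.32943795  0.33650271] [ 0.01247639 -0.00506437  0.01655607] 0.0851866733823473
```

View pics/pre.png

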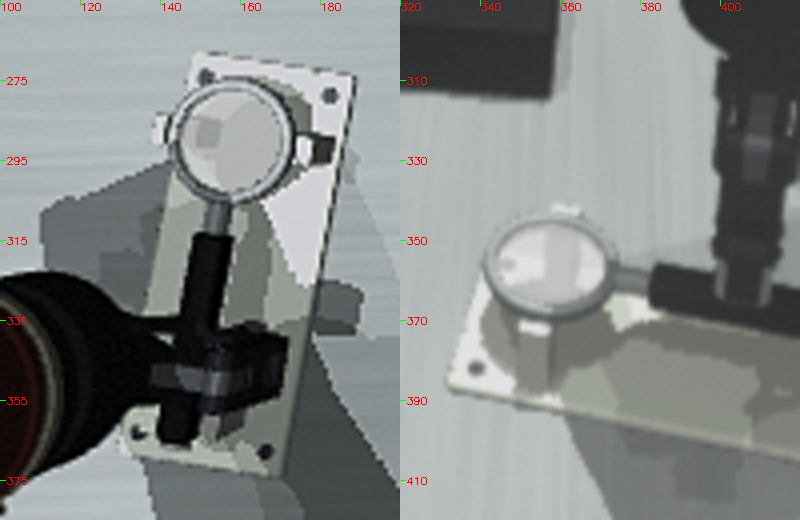

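The fingers straddle the handle, with the lens and rim clear at top (155,290). I'll correct by a few millimetres and descend.

{"name": "drive_tool", "arguments": {"deltas": [[[1,0.05,-0.08,0,-0.1],[1,0,0,0,0],[1,0,0,-0.4,0],[1,0,0,-0.4,0],[1,0,0,-0.4,0],[1,0,0,0,0],[1,0,0,0,0],[0.6,0,0,0,0],[0.4,0,0,0,0],[0.4,0,0,0,0],[0.4,0,0,0,0],[0.4,0,0,0,0]]]}}

```text
clock: 3.1
ee_pos: [0.4252, 0.3201, 0.1126]
eef_rot: [3.135, 0.011, 2.977]
wrist_force: [0.9, 0.7, 0.5]
width: 0.0339
```

```bash
python3 -c "
from h import *
for i in range(4):
    s=env.get_state();print(s['clock'],s['ee_pos'],s['eef_rot'],s['width']);env.snapshot('top')"
```

```text
3.1 [0.42517839 0.32009685 0.11255396] [3.13546542 0.01147048 2.97743648] 0.03390880163028293
3.15 [0.42519202 0.32010259 0.11253185] [3.13547581 0.01152231 2.9774392 ] 0.034129948059442326
3.2 [0.42510425 0.32003484 0.11236596] [3.1356207  0.0113113  2.97740506] 0.03414079688109178
3.25 [0.42502067 0.32000895 0.11223664] [3.13576038 0.01107091 2.97741127] 0.034068240799101056
```

{"name": "drive_tool", "arguments": {"deltas": [[[0.4,-0.12,-0.03,-0.2,0],[0.4,0,0,0,0],[0.4,0,0,0,0]]]}}

```text
clock: 3.6
ee_pos: [0.418, 0.3182, 0.1007]
eef_rot: [3.136, 0.01, 2.977]
wrist_force: [-0.0, 0.6, 0.4]
width: 0.0342
```

```bash
python3 -c "
from h import *
for i in range(3):
    s=env.get_state();print(s['clock'],s['ee_pos'],s['eef_rot'],s['width'],s['wrist_force']);env.snapshot('top')"
```

```text
3.6 [0.41802826 0.3182001  0.10074831] [3.13631676 0.01018769 2.97743753] 0.03422674482392809 [-0.04701716  0.55530569  0.3594788 ]
3.65 [0.41771606 0.31810152 0.10043967] [3.13679183 0.00943341 2.977486  ] 0.03443500944268126 [-0.70270537  0.03491701 -1.77386392]
3.7 [0.41794253 0.3181677  0.1007057 ] [3.13654447 0.00975581 2.97741679] 0.03409882682403942 [-1.04049224  0.41054409 -0.03916736]
```

{"name": "drive_tool", "arguments": {"deltas": [[[0.3,0,0,0,0],[0.25,0,0,0,0],[0.21,0,0,0,0],[0.21,0,0,0,0],[0.21,0,0,0,0]]]}}

```text
clock: 4.25
ee_pos: [0.4187, 0.3187, 0.1015]
eef_rot: [3.135, 0.011, 2.978]
wrist_force: [0.6, -0.6, -0.1]
width: 0.0181
```

{"name": "drive_tool", "arguments": {"deltas": [[[0.19,0,0,0,0],[0.19,0,0,0,0],[0.18,0,0,0,0],[0.18,0,0,0,0]]]}}

```text
clock: 4.65
ee_pos: [0.4188, 0.3194, 0.1018]
eef_rot: [3.133, 0.011, 2.978]
wrist_force: [-1.2, 2.6, -1.0]
width: 0.0156
```

{"name": "drive_tool", "arguments": {"deltas": [[[0.17,0,0,0,0],[0.17,0,0,0,0],[0.16,0,0,0,0],[0.16,0,0,0,0]]]}}

```text
clock: 5.05
ee_pos: [0.4188, 0.3195, 0.1019]
eef_rot: [3.133, 0.011, 2.977]
wrist_force: [-1.1, 2.3, 0.0]
width: 0.0152
```

```bash
python3 -c "
from h import *
for i in range(4):
    s=env.get_state();print(s['clock'],s['ee_pos'],s['eef_rot'],s['width'],s['wrist_force'],s['moment']);env.snapshot('top')"
```

```text
5.05 [0.41877031 0.31946399 0.10192912] [3.13293448 0.01087111 2.9773728 ] 0.015193128996310973 [-1.13570286  2.26905782  0.01010465] [ 0.48173032  0.13984753 -0.19174626]
5.1 [0.41879578 0.3194828  0.10194372] [3.13286992 0.01089577 2.97735083] 0.015331056775490029 [-1.36388267  3.49063538 -0.04438636] [ 0.44513358  0.05177922 -0.18609889]
5.15 [0.41878512 0.31946764 0.10193441] [3.13292545 0.01090454 2.97740176] 0.014966764476868823 [-1.15101548  3.11247869  0.40813003] [ 0.47006742  0.12824626 -0.23979501]
5.2 [0.4187543  0.31945999 0.10189033] [3.13296556 0.01082526 2.97738802] 0.015256910792912356 [-0.49345112  2.14247231  0.20717049] [ 0.46256863  0.04138076 -0.17268165]
```

{"name": "drive_tool", "arguments": {"deltas": [[[0.16,0,0.03,0,0],[0.16,0,0,0,0],[0.16,0,0,0.1,0],[0.16,0,0,0.1,0],[0.16,0,0,0.1,0],[0.16,0,0,0,0],[0.16,0,0,0,0]]]}}

```text
clock: 5.95
ee_pos: [0.4187, 0.3201, 0.118]
eef_rot: [3.136, 0.011, 2.977]
wrist_force: [0.5, -0.2, -0.9]
width: 0.0152
```

```bash
python3 -c "
from pic import *
comp('lift',(100,255,100,130),(320,290,100,130),4)
for i in range(3):
    s=env.get_state();print(s['clock'],s['ee_pos'],s['eef_rot'],s['width'],s['wrist_force'],s['moment']);env.snapshot('top')"
```

```text
(520, 800, 3) 6.05 [0.41867847 0.32013515 0.11792346] [3.13554083 0.01093331 2.97740744] [ 0.1608501 -0.2833517  0.0664345] [ 0.02077183  0.06523016 -0.02430034] 0.014637342448391598
6.05 [0.41867847 0.32013515 0.11792346] [3.13554083 0.01093331 2.97740744] 0.014637342448391598 [ 0.1608501 -0.2833517  0.0664345] [ 0.02077183  0.06523016 -0.02430034]
6.1 [0.41857411 0.32011841 0.11776456] [3.13567446 0.01068356 2.9774482 ] 0.015068126411708386 [-0.18601221  0.73028933 -0.42602017] [-0.00894026  0.09039794  0.03403021]
6.15 [0.41851636 0.32007118 0.11767413] [3.13579931 0.01052289 2.97739191] 0.015191253554993173 [ 5.53346903e-01  4.54881659e-04 -4.97697177e-02] [ 0.05936781 -0.01460379  0.01194938]
```

View pics/lift.png

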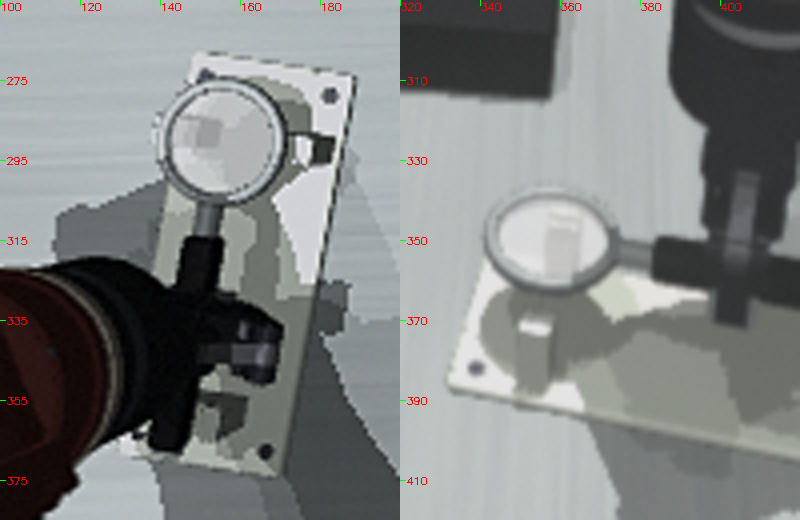

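The loupe is held and clear of the posts. Its lens centre is now at about top (155.5,290.5) and side (357.5,350). I'll check for sag, then lift on.

```bash
cat >> h.py <<'E'
def ell(n,X,r=.031,N=72,nrm=(0,0,1)):
    a=np.linspace(0,2*np.pi,N);nrm=np.array(nrm)/np.linalg.norm(nrm)
    u=np.cross(nrm,[0,1,0]);u/=np.linalg.norm(u);v=np.cross(nrm,u)
    return np.array([proj(n,X+r*(np.cos(t)*u+np.sin(t)*v)) for t in a])
E
python3 -c "
from h import *
print(*tri((155.5,290.5),(357.5,350)))"
```

```text
[0.49817622 0.30546672 0.06275231] [array([-0.01465842, -0.38243077]), array([0.41024479, 0.00804157])]
```

{"name": "drive_tool", "arguments": {"deltas": [[[0.16,0,0,0.3,0],[0.16,0,0,0.4,0],[0.16,0,0,0.4,0],[0.16,0,0,0.4,0],[0.16,0,0,0.4,0],[0.16,0,0,0.3,0],[0.16,0,0,0.2,0],[0.16,0,0,0,0],[0.16,0,0,0,0]]]}}

```text
clock: 7.1
ee_pos: [0.4175, 0.3197, 0.2487]
eef_rot: [3.135, 0.012, 2.978]
wrist_force: [-0.6, 0.3, -0.6]
width: 0.015
```

{"name": "drive_tool", "arguments": {"deltas": [[[0.16,0.06,-0.25,0,0],[0.16,0.12,-0.5,0,0],[0.16,0.14,-0.6,0,0],[0.16,0.14,-0.6,0,0],[0.16,0.14,-0.6,0,0],[0.16,0.14,-0.6,0,0],[0.16,0.14,-0.6,0,0],[0.16,0.14,-0.6,0,0],[0.16,0.14,-0.5,0,0],[0.16,0.1,-0.3,0,0],[0.16,0,0,0,0],[0.16,0,0,0,0]]]}}

```text
clock: 8.3
ee_pos: [0.4758, 0.0449, 0.2372]
eef_rot: [3.14, -0.004, 2.977]
wrist_force: [-0.6, 0.3, -1.6]
width: 0.0153
```

{"name": "drive_tool", "arguments": {"deltas": [[[0.16,0.1,-0.2,0,0],[0.16,0.1,-0.2,0,0],[0.16,0.07,-0.18,-0.1,0],[0.16,0,0,-0.1,0],[0.16,0,0,0,0],[0.16,0,0,0,0],[0.16,0,0,0,0]]]}}

```text
clock: 9.0
ee_pos: [0.4895, 0.0152, 0.225]
eef_rot: [3.14, -0.006, 2.98]
wrist_force: [-0.1, 1.0, -0.7]
width: 0.0151
```

```bash
python3 -c "
from pic import *
comp('over',(250,165,100,120),(250,180,100,120),4)"
```

```text
(480, 800, 3) 9.1 [0.489562   0.01518372 0.22523294] [ 3.13973019 -0.00569614  2.97984087] [-0.11039275 -0.54666549 -1.10352128] [-0.04533948 -0.04093077 -0.04852848] 0.014819066653670823
```

View pics/over.png

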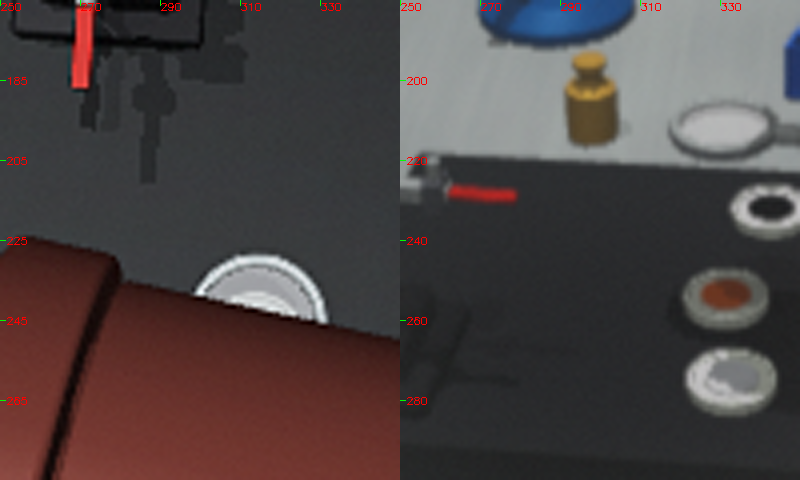

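In the side view the loupe is level over the disc, with the rim centred near (330.5,212). In the top view the arm hides half of the rim. I'll fit the rim outline in both pictures, allowing for the half-pixel crop offset.

```bash
cat > fit.py <<'E'
from h import *
from scipy.optimize import least_squares
def hull(n,X):
    p=np.vstack([ell(n,X+np.array([0,0,d])) for d in(-.005,.005)]).astype(np.float32)
    return cv2.convexHull(p)
def res(X,pts):  # pts: name->outline pixels; signed distance to silhouette
    r=[cv2.pointPolygonTest(h,(float(a),float(b)),True) for n,P in pts.items() for h in [hull(n,X)] for a,b in P]
    return np.array(r)
def fit(pts,x0): 
    s=least_squares(res,x0,args=(pts,),diff_step=1e-3,x_scale=.01);return s.x,s.fun
E
python3 - <<'E'
from fit import *
np.set_printoptions(precision=4,suppress=True)
cv=lambda P,ox,oy,x,y,k:[((a-ox+.5)/k-.5+x,(b-oy+.5)/k-.5+y) for a,b in P]
# rest picture (bounds)
top=cv([(117,150),(268,150),(192,72),(192,230)],0,0,120,260,5)
side=cv([(447,62),(549,66),(498,26),(498,102)],400,0,325,335,3)
print("rest",*fit(dict(top=top,side=side),np.array([.498,.305,.048])))
side=cv([(669,129),(778,128),(722,100),(722,160)],400,0,250,180,4)
top=cv([(258,254),(193,296),(328,320),(222,264),(300,272)],0,0,250,165,4)
X,f=fit(dict(top=top,side=side),np.array([.5688,.001,.168]));print("now",X,f)
for p in((269.5,186.5),(279,186.5)):print
print("tip",*tri((269.5,186.5),(278.5,228.5)), "root",*tri((270,165.5),(261.5,227.5)))
E
```

```text
rest [0.4988 0.305  0.0477] [1.6583 1.9682 0.3031 0.1761 0.0659 0.3068 2.2439 2.2973]
now [0.5671 0.0009 0.1692] [ 0.1119  0.5376  0.2468  0.3628  0.8124 -0.5212  1.2146  1.3198  1.5667]
tip [0.6731 0.0753 0.1689] [array([-0.0105, -0.1109]), array([0.0907, 0.0156])] root [0.71   0.0738 0.1692] [array([0.0003, 0.0024]), array([-0.0019, -0.0004])]
```

```bash
python3 - <<'E'
from fit import *
t=cv2.imread("pics/over_t.png");s=cv2.imread("pics/over_s.png")
k=8
def crop(im,n,x,y,w,h,ov=True):
    o=cv2.resize(im[y:y+h,x:x+w],None,fx=k,fy=k,interpolation=cv2.INTER_CUBIC)
    f=lambda p:np.int32(((np.array(p).reshape(-1,2)-[x,y]+.5)*k-.5)*1)
    if ov:
      for X,c in(((.568,.001,.169),(0,255,0)),((.569,.001,.1724),(0,0,255))):
        X=np.array(X);cv2.polylines(o,[f(hull(n,X))],True,c,1)
        u=np.array([np.cos(.162),-np.sin(.162),0])
        nn=np.array([np.sin(.162),np.cos(.162),0])
        for sg in(-1,1):
            P=[X-u*d+nn*sg*.008*(-1 if n=="x" else 1)+np.array([0,0,.009*sg]) for d in(.045,.145)]
            cv2.polylines(o,[f([proj(n,p) for p in P])],False,c,1)
    return o
W=np.vstack([crop(s,"side",305,195,96,36),crop(t,"top",280,220,96,34)])
print(W.shape);cv2.imwrite("pics/ov.png",W)
E
```

```text
(560, 768, 3)
```

View pics/ov.png

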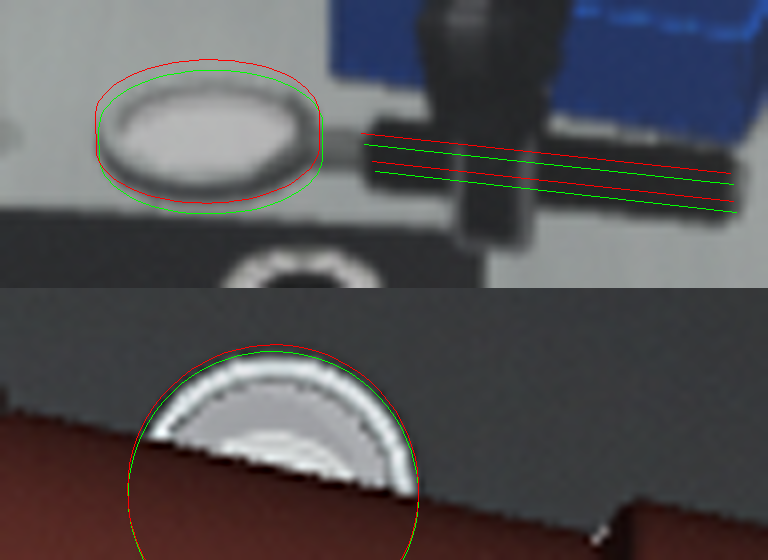

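The rim outline fits z ≈ 0.1695, against a tip height of 0.169. The handle looks slightly nose-down. I'll measure the tilt from its lower edge before and after a short hold with a slightly firmer grip.

{"name": "drive_tool", "arguments": {"deltas": [[[0.15,0.03,0,0,0],[0.15,0,0,0,0],[0.15,0,0,0,0],[0.15,0,0,0,0],[0.15,0,0,0,0],[0.15,0,0,0,0]]]}}

```text
clock: 9.7
ee_pos: [0.4913, 0.0156, 0.2258]
eef_rot: [3.14, -0.005, 2.981]
wrist_force: [-0.2, 0.6, -0.0]
width: 0.015
```

```bash
cat > tilt.py <<'E'
from fit import *
def edges(im,cols,r0,r1):  # lower edge (dark->light) rows, subpixel at mid level
    g=cv2.cvtColor(im,cv2.COLOR_BGR2GRAY).astype(float);out=[]
    for c in cols:
        p=g[r0:r1,c];d=np.argmin(p);lo=p[d];hi=p[d:].max();th=(lo+hi)/2
        i=d+np.argmax(p[d:]>th);out.append((c,r0+i-1+(th-p[i-1])/(p[i]-p[i-1])))
    return np.array(out)
def tilt(im,X,u,cols,r0,r1):
    # find height & pitch of handle's lower near edge (side camera looks towards -y: near side is +y)
    e=edges(im,cols,r0,r1);nn=np.array([-u[1],u[0],0])
    def f(q):
        P=[X-u*d*np.cos(q[1])+nn*.008+np.array([0,0,q[0]-.009+d*np.sin(q[1])]) for d in(.045,.145)]
        A,B=[proj("side",p) for p in P];return np.interp(e[:,0],[A[0],B[0]],[A[1],B[1]])-e[:,1]
    s=least_squares(f,[0,0],loss="soft_l1",f_scale=.3);return s.x*[1000,57.3],np.abs(s.fun).max()
E
python3 - <<'E'
from tilt import *
from pic import comp
np.set_printoptions(precision=2,suppress=True)
comp('hold',(250,165,100,120),(305,195,96,36),4)
u=np.array([np.cos(.162),-np.sin(.162),0])
cols=[*range(353,361),*range(374,394)]
for n in("over","hold"):
    im=cv2.imread(f"pics/{n}_s.png");print(n,"dz mm at lens, nose-down deg",*tilt(im,np.array([.568,.001,.169]),u,cols,206,226))
    print(edges(im,cols,206,226)[:,1])
im=cv2.imread("pics/lift_s.png");cols=[*range(386,396),*range(408,416)]
print("lift",*tilt(im,np.array([.498,.3052,.0635]),u,cols,352,372),edges(im,cols,352,372)[:,1])
E
```

```text
(480, 784, 3) 9.8 [0.49 0.02 0.23] [ 3.14 -0.    2.98] [ 0.25  0.67 -0.55] [ 0.04  0.06 -0.01] 0.01546639203275818
over dz mm at lens, nose-down deg [2.99 0.86] 0.19245653168945864
[218.61 218.79 218.79 218.85 218.89 218.92 218.97 219.17 220.83 220.85
 220.83 220.9  220.91 220.99 221.26 221.29 221.36 221.65 221.81 221.85
 221.85 221.92 221.9  221.99 222.29 222.32 222.38 222.59]
hold dz mm at lens, nose-down deg [3.44 0.77] 0.35503410057552287
[218.35 218.56 218.64 218.83 218.81 218.85 218.88 218.75 220.63 220.82
 220.84 220.86 220.91 220.94 221.   221.24 221.33 221.38 221.63 221.82
 221.85 221.88 221.92 221.93 221.99 222.27 222.29 222.3 ]
lift [ 3.38 -0.96] 0.6301026062323558 [360.75 360.83 360.95 361.21 361.3  361.58 361.76 361.84 361.89 362.12
 364.11 364.44 365.17 365.45 365.52 365.94 365.96 366.15]
```

{"name": "drive_tool", "arguments": {"deltas": [[[0.15,0,0,-0.02,0],[0.15,0,0,0,0],[0.15,0,0,0,0],[0.15,0,0,0,0],[0.15,0,0,0,0],[0.15,0,0,0,0],[0.15,0,0,0,0],[0.15,0,0,0,0],[0.15,0,0,0,0],[0.15,0,0,0,0]]]}}

```text
clock: 10.8
ee_pos: [0.4913, 0.0156, 0.2247]
eef_rot: [3.14, -0.005, 2.981]
wrist_force: [-0.2, 0.3, -1.6]
width: 0.015
```

```bash
python3 - <<'E'
from tilt import *
from pic import comp
np.set_printoptions(precision=3,suppress=True)
comp('fin',(250,165,100,120),(250,195,100,120),4)
u=np.array([np.cos(.162),-np.sin(.162),0]);cols=[*range(353,361),*range(374,394)]
im=cv2.imread("pics/fin_s.png");print(*tilt(im,np.array([.568,.001,.169]),u,cols,206,226))
def crop(n,x,y,w,h,X,k=8):
    o=cv2.resize(cv2.imread(f"pics/fin_{n[0]}.png")[y:y+h,x:x+w],None,fx=k,fy=k,interpolation=cv2.INTER_CUBIC)
    f=lambda p:np.int32((np.array(p).reshape(-1,2)-[x,y]+.5)*k-.5)
    cv2.polylines(o,[f(hull(n,X))],True,(0,255,0),1);cv2.drawMarker(o,tuple(int(v) for v in f(proj(n,X))[0]),(0,0,255),0,12)
    return o
X=np.array([.5688,.0013,.1689])
W=np.vstack([crop("side",265,195,96,38,X),crop("top",265,180,96,34+2,X)]);print(W.shape)
W2=crop("top",280,220,96,36,X);cv2.imwrite("pics/fin_ov.png",np.vstack([W[:304],W2]))
E
```

```text
(480, 800, 3) 10.9 [0.491 0.016 0.225] [ 3.14  -0.005  2.98 ] [ 0.297  1.073 -0.603] [ 0.045  0.019 -0.051] 0.014817220929907721
[2.386 0.688] 0.1691209288613038
(592, 768, 3)
```

View pics/fin_ov.png

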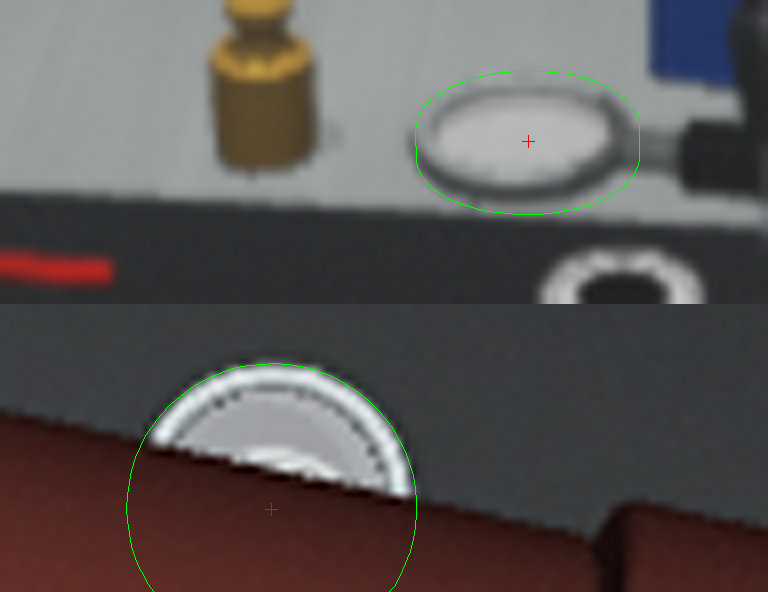

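In the final overlay the rim is level with the tip: side centre row ≈140, model 141. The lens sits roughly 1 mm too far in x. I'll nudge it back, let it settle and check steadiness.

{"name": "drive_tool", "arguments": {"deltas": [[[0.15,-0.02,0,0,0],[0.15,0,0,0,0],[0.15,0,0,0,0],[0.15,0,0,0,0],[0.15,0,0,0,0],[0.15,0,0,0,0],[0.15,0,0,0,0],[0.15,0,0,0,0]]]}}

```text
clock: 11.7
ee_pos: [0.4902, 0.0156, 0.2247]
eef_rot: [3.14, -0.005, 2.981]
wrist_force: [-0.9, 0.0, 0.3]
width: 0.0152
```

```bash
python3 - <<'E'
from tilt import *
np.set_printoptions(precision=4,suppress=True)
u=np.array([np.cos(.162),-np.sin(.162),0]);cols=[*range(353,361),*range(374,394)]
for i in range(3):
    im=env.snapshot("side");s=env.get_state();print(s["clock"],s["ee_pos"],s["eef_rot"],s["width"],abs(s["joint_vel"]).max(),*tilt(im,np.array([.568,.001,.169]),u,cols,206,226))
cv2.imwrite("pics/end_s.png",im)
E
```

```text
11.75 [0.4902 0.0156 0.2247] [ 3.1397 -0.0048  2.9806] 0.015259613661912808 0.0019428237722280608 [2.7383 0.5979] 0.17383899475305498
11.8 [0.4902 0.0156 0.2247] [ 3.1397 -0.0049  2.9805] 0.015460181046462613 0.0014888204928113682 [2.742  0.5963] 0.18035680479778193
11.85 [0.4902 0.0156 0.2246] [ 3.1397 -0.0048  2.9806] 0.015186626889578466 0.0020616162635698943 [2.6837 0.6286] 0.17994631465094812
```

The arm is steady, the loupe is within about 1° of level, and its tilt is not drifting. I'm handing in.

```bash
python3 -c "
from plant import env
print(env.sign_off())"
```

```text
the job is handed in; nothing more can be done
None
```

I took the loupe off its rest by the handle and handed the job in at about 11.9 s, still holding it over the bare copper disc. The grip force is the one thing I could not check.

**Last checks**
- **Centring:** the disc is at (0.569, 0.001). In the last view the lens was about 1 mm too far in x, so I moved it back 1 mm. I did not fit the rim again after that move, so expect it to be within 1–2 mm.
- **Height:** the lens rim centre was about 0.169 m in the last picture fit, level with the scriber tip at 0.169 m.
- **Level and steadiness:** the loupe was about 0.6° nose-down, with no drift. Joint speeds were about 0.002 rad/s, which is the noise level.

**Limits and disagreements**
- **Grip force:** no sensor reads it, and the fixed grip setting would be about 60 N. I limited it by commanding the fingers only slightly narrower than the handle: 0.16 for the lift, then 0.15, with the width reading about 15.2 mm. From that I judged it light, but I did not measure it.
- **Sag in the fingers:** lens height from arm motion alone disagreed with the pictures by about 3 mm. The loupe probably tipped about 2° in the fingers during the move. I went by the pictures.
- **Handle-edge height:** this reading came out about 3 mm higher than the rim fit, as it also did just after the lift. I used it only for tilt and drift.
- **Top view:** the arm hid half of the rim at the end.

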